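# Bring the portrait slide into the scanner's gate and hold it at the click

### The arm

A 7-joint arm with a two-finger parallel gripper is mounted at the origin on a cart in front of the work surface, level with it; the furniture and walls round the work are solid. World frame = base frame: x ahead of the robot, y to its left, z up, the work surface at z = 0. Lengths are in m, angles in rad, forces in N, time in s.
With the tool pointing down it reaches from about 0.4 to 0.875 m from the base axis. Payload 19.3 kg.
Tool frame: the origin (TCP) lies at the very end of the fingers, on their centre line; the grasp point (between the pads) lies 19 mm behind it; z points along the fingers, y is the line along which they close (so a half turn about z gives the same grasp; the last joint's range is limited). The gripper opens to 85 mm and grips with 20 to 120 N. Pads are 22 mm wide; open, the fingers measure 114 mm over their backs; the gripper's body (76 mm by 85 mm) begins 54 mm behind the grasp point. The pads swing forward as they close: fully open they stand 13 mm farther back than shut.
Start: joints at [-1.419, 0.521, -0.036, 1.599, 0.021, 1.021, -0.113], TCP at [0.138, 0.61, 0.231] pointing down, gripper open.
Joint ranges: [-2.91, 2.91], [-0.3, 2.13], [-1.5, 1.42], [0.17, 2.43], [-1.26, 4.41], [0.16, 1.93], [-2.52, 2.52]. Speed limits (rad/s): [1.89, 1.89, 2.39, 2.39, 3.01, 3.01, 3.01].

### API

Orientations are given as [roll, pitch, yaw] about the fixed x, y, z axes, in that order (R = Rz(yaw) Ry(pitch) Rx(roll)).
In Python, from workcell import bot gives the robot as it stands.
- The arm moves only by the tool servo_tool, never from a script. Its argument "plan" is a list of rows, each a list of 7 numbers: the finger opening in cm, from 0 to 8.54, then the shift along the tool's x, y, z in cm, then the turn, a rotation vector about the tool's x, y, z in degrees. In form: [[fingers, x, y, z, wx, wy, wz], ...]. A call has 1 to 10 rows; each row is the pose to reach, as a shift and turn from the pose commanded when the call began, along the tool's axes at that moment; what a row does not reach only later rows make up. A row lasts 1/10 s, in which the tool goes at most 50 mm and 8.59 degrees, less where a joint would pass 70% of its speed; a pose out of reach is approached as far as the arm can. A call with a gripper value outside its range is refused whole. The fingers move at their own pace and stop on an object; "force" is the grip in N (left out, the last holds). Time passes only in rows, so rows that repeat a pose let the fingers close. It gives the time, the measured TCP pose, the force, the opening and the grip force at its end, in the units of the state.
- bot.observe(): the state, without advancing time (a new reading comes with each control period).
- bot.grab_frame(name): name is "scene" or "top"; returns a dict with "frame" (480x640x3 uint8, blue, green, red), "mtx" (3x3 intrinsics, pixels), "k1" (the pictures are not rectified: a ray, as slopes to the right and down, at radius r is drawn at 1 + k1 r^2 times it, then the intrinsics apply), "R" (3x3) and "t" (3): a world point X has camera coordinates R X + t. Camera axes: x right, y down, z forward; pixel columns grow to the right and rows downward; lengths in m; the calibration is good to about 2 mm. A picture is of the moment at which its call begins. There is no depth.
- bot.job_done(): hands the job in; it is judged then, once.
The state is a dict: "clock": time; "qpos": joint angles; "qd": joint speeds; "joint_efforts": joint torques, N m; "position": TCP position; "tool_rot": TCP orientation; "force": force on the tool from outside, world axes, zero at the start; "moment": the same for the moment, N m; "grip_width": finger opening in m; "finger_force": force on a finger pad.
Only numpy, scipy, OpenCV 4.12 (cv2) and the standard library are available. Lean on these libraries where they do the work, as an engineer would, in place of code of your own. Each camera call takes 0.05 s, during which the arm holds its last target. There are 200 camera calls.

### The job

Please get the one portrait (upright-format) slide ready to scan: first fold the slide scanner's raised light cover down until it is fully shut, then take the slide carrier by its grip and push it in until the portrait slide is in the gate under the cover and the carrier clicks into the notch there. Finish still holding the grip, with the carrier at rest in that notch, so that it cannot creep during the scan; leave the other things on the desk where they are.

Things in the scene. Friction and masses are not known exactly. Their poses are not given: they have to be found in the camera images.
- gate (a point): Centre of the scanner's gate, 36 mm above the desk, at carrier height. Its frame is the scanner's: y along the track (the way the carrier is pushed in), x across it, away from the robot, z up. The scanner is fixed: a black housing 124 (x) x 112 (y) x 30 mm high about this point, with an aluminium track 82 mm wide through it from y = -234 to +90 mm; rail tops 42 mm up; a small ball-plunger boss on the rear rail 75 mm to -y of the gate is as low.
- carrier (a joint): How far the carrier has been pushed in (+y of gate) since the start, m; 0 to 0.185. About 1 N of sliding friction. A sprung ball in the rear rail drops into a notch in the carrier's rear edge each time one of the three slides is centred in the gate, so notches are 56 mm apart; a notch draws the carrier in over its last 3 mm with 2 to 4 N and takes some 10 to 15 N to leave again (more if crossed fast).
- ball (a joint): Travel of that sprung ball, m: about 0 while it rides on the carrier's edge, -0.0019 when it has dropped fully into a notch. Too small to read well through the noise: the click is better felt at the grip.
- grip_c (a point): Centre of the upright black grip on the near end (-y of gate) of the grey slide carrier: a block 14 mm (x, grasp across this) x 28 mm (y), 34 mm high, from 39 to 73 mm above the desk; this point is 60 mm up. The carrier is a flat plate 66 x 246 mm, top 39 mm above the desk, with 3 square pockets 56 mm apart; the grip stands 79, 135 and 191 mm from the pocket centres.
- grip: The same grip; its origin here is the centre of its foot on the carrier's top, 39 mm above the desk. It moves with the carrier.
- cover (a joint): Angle of the light cover, rad: 0 fully shut (lying flat over the gate), 1.57 upright; starts between 1.2 and 1.75. Stiff hinge: it stays where it is left and takes about 1 to 2 N at its free edge to turn. Fold it towards the robot and down.
- cover_hinge (a point): Hinge axis of the cover: 50 mm behind the gate centre (+x of gate), 46 mm above the desk, along the track direction. The cover is a black slab 72 mm wide (along the track), 100 mm from this axis to its free edge and 14 mm thick; its outer face lies 13 mm outward of this axis: shut, its top is flat, 59 mm above the desk.
- cover_edge (a point): Middle of the cover's free edge, half-way through its thickness (7 mm inside the outer face), 100 mm from the hinge axis.
- slide_portrait_c (a point): Centre (half-way up) of the portrait-format slide: a white mount 50 x 50 x 3.2 mm with a dark film window 35 x 23 mm, lying flat in one of the carrier's three pockets (any of them); its 35 mm window side runs across the track (x of gate). It moves with the carrier, with about 1 mm of play.
- slide_wide1_c (a point): centre (half-way up) of a landscape-format slide: same 50 x 50 x 3.2 mm mount as the portrait slide, lying flat in another pocket of the carrier, but with its 35 mm window side along the track (y of gate).
- slide_wide2_c (a point): centre (half-way up) of a landscape-format slide: same 50 x 50 x 3.2 mm mount as the portrait slide, lying flat in another pocket of the carrier, but with its 35 mm window side along the track (y of gate).
- washi_1: Bystander, loose near the scanner: small roll of paper tape lying flat, 37 mm across, 15 mm high; origin at the centre of its underside.
- eraser: Bystander, loose near the scanner: block eraser in a paper sleeve, 22 x 42 x 13 mm; origin at the centre of its underside.
- lip_balm: Bystander, loose near the scanner: lip balm tube standing upright, 17 mm across, 68 mm high; origin at the centre of its underside.
- earbud_case: Bystander, loose near the scanner: rounded earbud case, 46 x 60 x 22 mm; origin at the centre of its underside.
- usb_stick: Bystander, loose near the scanner: usb stick, 53 x 17 x 8 mm; origin at the centre of its underside.
There are look-alikes about, which are no part of the job. What is shaped like the part that bears slide_portrait_c but green or purple is not meant.

How it is judged:
On the way, in this order (a step that is already met when the one before it is completed fails the run):
1. the light cover is folded fully shut (value of joint cover below 0.06 rad), for 0.2 s.
2. the portrait slide stands in the gate with the carrier in its notch (y of slide_portrait_c in the frame of gate between -0.003 and 0.003 m and value of joint ball below -0.001 m), for 0.2 s.
At the end, for the whole second after the job is handed in: The cover is shut (within 0.06 rad), the portrait slide's centre is within 3 mm of the gate's centre along the track, in its pocket, the ball has dropped into the notch (over 1 of its 1.9 mm), the carrier is at rest, and the fingers still hold the carrier's grip (more than 1 N) (all of step 2 and value of joint cover below 0.06 rad and velocity of joint carrier between -0.005 and 0.005 m/s and contact force between the fingers and grip above 1 N and height (world z) of slide_portrait_c below 0.045 m); the arm keeps its last pose, push and grip.
It fails at once if a bystander is pushed more than 20 mm or knocked over (distance of any of washi_1, eraser, lip_balm, earbud_case, usb_stick from where it was at the start of the episode above 0.02 m or angle between lip_balm's own z axis and vertical above 0.5 rad).
It fails at once if a slide is thrown out of its pocket (height (world z) of any of slide_portrait_c, slide_wide1_c, slide_wide2_c above 0.05 m).
It also fails if it takes over 70 s, if anything falls off the work surface, if the arm or the gripper's body presses on something with over 40 N, if the wrist force passes 120 N, or if a joint passes its speed limit or range.

## Working session

There is one attempt and no reset: what is moved stays moved. The work goes in short steps, Python scripts to look and compute and a tool call to move; the robot and the scene stay as the last step left them, time stands still between calls to the robot, and variables do not carry over. Pictures are saved under pics/ and viewed, at most 10 in all, crops included, and the job is handed in when it is done.

Besides the shell and the picture viewer there is one more tool, called as a command line: name --pt "numbers of a row" for each row, then --argument value for the rest. servo_tool: Moves the arm, as the interface text tells. Its arguments: {"type":"object","properties":{"plan":{"type":"array","items":{"type":"array","items":{"type":"number"}}},"force":{"type":"number"}},"required":["plan"]}

```bash
mkdir -p pics; cat > h.py <<'E'
import numpy as np, cv2
from workcell import bot
def grab(n):
    return bot.grab_frame(n)
def ray(f,u,v):
    K=f["mtx"];d=np.array([f["k1"],0,0,0,0],float)
    p=cv2.undistortPoints(np.array([[[u,v]]],float),np.array(K),d)[0,0]
    R=np.array(f["R"]);t=np.array(f["t"]).ravel()
    return -R.T@t, R.T@np.array([p[0],p[1],1.])
def onz(f,u,v,z):
    c,d=ray(f,u,v); return c+d*(z-c[2])/d[2]
def proj(f,X):
    d=np.array([f["k1"],0,0,0,0],float)
    rv=cv2.Rodrigues(np.array(f["R"]))[0]
    return cv2.projectPoints(np.array(X,float).reshape(-1,1,3),rv,np.array(f["t"]).ravel().astype(float),np.array(f["mtx"]),d)[0][:,0]
E
python3 - <<'E'
from h import *
import pickle
for n in("scene","top"):
    f=grab(n); cv2.imwrite(f"pics/{n}0.png",f["frame"]); pickle.dump(f,open(n+"0.pkl","wb"))
    c,d=ray(f,320,240); print(n,c,d,f["k1"])
o=bot.observe(); print(o)
E
```

```text
scene [0.22402971 0.57871731 0.55576661] [ 0.32172038 -0.76183957 -0.56234132] 0.04000928220849974
top [ 0.41933962 -0.05057747  0.94465343] [ 0.11470448 -0.02547814 -0.99307403] -0.042146199664992785
{'clock': 0.1, 'qpos': array([-1.41917217,  0.52193257, -0.03632644,  1.59990322,  0.02123565,
        1.02109806, -0.11275663]), 'qd': array([-0.00043327, -0.00123186, -0.00060858, -0.0022835 ,  0.00044295,
        0.00034584,  0.0022195 ]), 'joint_efforts': array([ 2.48689801e-03, -9.28487849e+01,  1.98344260e+00, -3.70544744e+01,
        1.81524799e-02,  5.39784043e-03,  6.35587480e-05]), 'position': array([0.13748657, 0.60940903, 0.23081403]), 'tool_rot': array([-3.14064208e+00,  9.60586570e-05,  2.91981784e+00]), 'force': array([ 0.44692314,  0.25093306, -0.13315644]), 'moment': array([-0.0082731 ,  0.02976501,  0.01713673]), 'finger_force': 0.0, 'grip_width': 0.08543258521585542}
```

View pics/scene0.png

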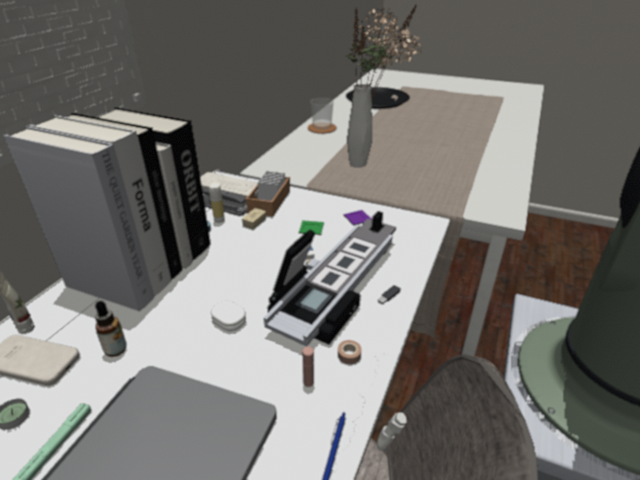

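View pics/top0.png

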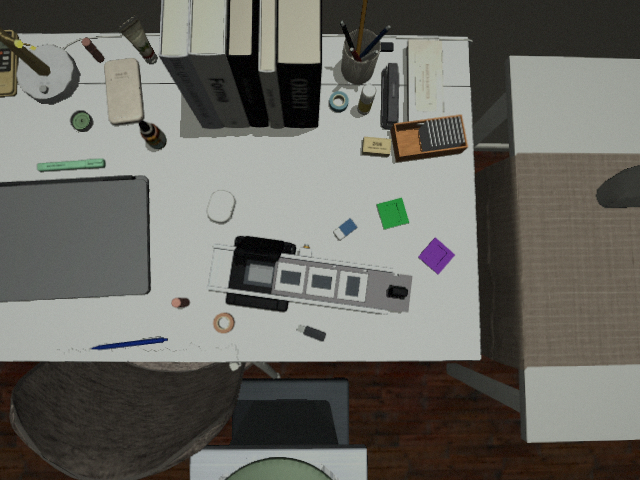

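The scene view shows the scanner at about (315,300), its cover raised, and the grip at (377,220). In the top view the gate is near (259,273), the grip at (397,292), and the cover stands on the rear side near (265,246). The slides are at (291,278), (321,282) and (352,287). Of the portrait candidates, (352,287) looks right because its window is long across the track. The green (393,213) and purple (436,255) squares are decoys. I'll confirm with a crop and measure.

```bash
python3 - <<'E'
from h import *
import pickle
f=pickle.load(open("top0.pkl","rb"))
im=f["frame"]
c=cv2.resize(im[225:325,200:420],None,fx=3.6,fy=3.6,interpolation=cv2.INTER_CUBIC); cv2.imwrite("pics/crop.png",c)
sub=im[225:325,200:420]
m=((sub.min(2)>185)).astype(np.uint8)
# window contours: dark in slides
g=cv2.cvtColor(sub,cv2.COLOR_BGR2GRAY)
w=cv2.inRange(g,0,140)
cs,_=cv2.findContours(w,cv2.RETR_LIST,cv2.CHAIN_APPROX_NONE)
for k in cs:
    a=cv2.contourArea(k)
    if 100<a<2500:
        r=cv2.minAreaRect(k); u,v=r[0][0]+200,r[0][1]+225
        print(a,(u,v),r[1],r[2],onz(f,u,v,.038))
for n,p,z in (("grip",(397,292),.073),("slideA",(291,278),.038),("B",(321.5,282.5),.038),("C",(352,287),.038)): print(n,onz(f,*p,z))
E
```

```text
105.0 (224.0, 318.0) (20.0, 12.0) 0.0 [0.38534969 0.09553313 0.038     ]
776.5 (301.243896484375, 308.48191833496094) (159.52420043945312, 12.912236213684082) 7.853313446044922 [ 0.40195904 -0.04050791  0.038     ]
233.5 (352.23780822753906, 285.85975646972656) (13.251785278320312, 19.988109588623047) 6.34019136428833 [ 0.44184372 -0.13127455  0.038     ]
237.5 (321.12998962402344, 281.5900001525879) (19.940410614013672, 13.293608665466309) 8.130102157592773 [ 0.44946608 -0.07578171  0.038     ]
829.0 (352.119873046875, 286.08084869384766) (29.834238052368164, 29.791122436523438) 7.431407928466797 [ 0.44145081 -0.13106069  0.038     ]
238.0 (290.02183532714844, 277.33624267578125) (19.956722259521484, 13.348535537719727) 7.594643592834473 [ 0.45702481 -0.020372    0.038     ]
824.0 (321.0131072998047, 281.9017448425293) (29.868999481201172, 29.80291748046875) 7.594643592834473 [ 0.44891189 -0.07557272  0.038     ]
833.5 (290.0050735473633, 277.29615020751953) (29.995132446289062, 30.400470733642578) 7.765166282653809 [ 0.4570961  -0.02034179  0.038     ]
119.5 (347.5384521484375, 227.30769634246826) (12.203404426574707, 16.641006469726562) 56.3099365234375 [ 0.54723869 -0.12361523  0.038     ]
grip [ 0.43036267 -0.20517266  0.073     ]
slideA [ 0.45584516 -0.02211847  0.038     ]
B [ 0.44784826 -0.07643923  0.038     ]
C [ 0.43981716 -0.13083384  0.038     ]
```

View pics/crop.png

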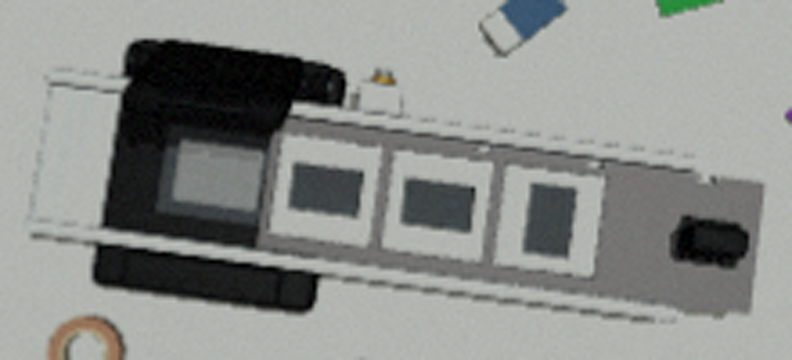

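The crop confirms it: the slide nearest the grip, at (352,287), has its window across the track, and the other two are landscape. Next I'll fix the gate and compute the moves.

```bash
cat >> h.py <<'E'
from scipy.spatial.transform import Rotation as Ro
TH=np.arctan2(-0.1397,0.990)
def gw(G,p): # gate frame (x,y) offset, z abs -> world
    c,s=np.cos(TH),np.sin(TH); return np.array([G[0]+c*p[0]-s*p[1],G[1]+s*p[0]+c*p[1],p[2]])
def shift(pos,rot,X,yaw=None):
    R=Ro.from_euler("xyz",rot); d=100*(R.inv().apply(np.array(X)-pos))
    if yaw is None: return d.round(2)
    return d.round(2),(R.inv()*Ro.from_euler("xyz",[np.pi,0,yaw])).as_rotvec(degrees=True).round(1)
E
python3 - <<'E'
from h import *
import pickle
f=pickle.load(open("top0.pkl","rb"))
print("boss",onz(f,305.5,251.5,.042)); print("front edge mid",onz(f,257,307,.051),onz(f,226,304,.051),onz(f,288,311,.051))
print("glass",onz(f,258.5,273.5,.036))
G=(.4648,.035); print(np.degrees(TH))
print("proj boss,gate,hinge", proj(f,[gw(G,(.045,-.075,.042)),gw(G,(0,0,.036)),gw(G,(-.062,0.056,.051)),gw(G,(-.062,-.056,.051))]))
o=bot.observe(); yaw=np.pi/2+TH
for p in [(.12,0,.22),(.12,0,.125)]: print(gw(G,p),shift(o["position"],o["tool_rot"],gw(G,p),yaw))
E
```

```text
boss [ 0.50289374 -0.04783703  0.042     ]
front edge mid [0.40482571 0.0364137  0.051     ] [0.41000545 0.09040336 0.051     ] [ 0.39787502 -0.01759229  0.051     ]
glass [0.46391023 0.03592367 0.036     ]
-8.03203903390743
proj boss,gate,hinge [[304.21300362 253.74042876]
 [259.02462717 273.00150091]
 [221.00464666 303.28762573]
 [284.6577622  312.32862929]]
[0.58362281 0.01823278 0.22      ] (array([-56.52, -47.86,   1.13]), array([-0. ,  0. , 85.3]))
[0.58362281 0.01823278 0.125     ] (array([-56.52, -47.85,  10.63]), array([-0. ,  0. , 85.3]))
```

servo_tool --pt "0 -3.5 -3 0 0 0 5.7" --pt "0 -7 -6 0 0 0 11.4" --pt "0 -10.5 -9 0 0 0 17" --pt "0 -14 -12 0 0 0 22.8" --pt "0 -17.5 -15 0 0 0 28.5" --pt "0 -21 -18 0 0 0 34" --pt "0 -24.5 -21 0 0 0 40" --pt "0 -28 -24 0 0 0 45.6" --pt "0 -31.5 -27 0 0 0 51" --pt "0 -35 -30 0 0 0 57" --force 40

```text
clock: 1.1
position: [0.4136, 0.2383, 0.2314]
tool_rot: [3.142, -0.0, 1.921]
force: [1.1, 1.6, 0.4]
grip_width: -0.0004
finger_force: 0.0
```

```bash
python3 - <<'E'
from h import *
o=bot.observe(); yaw=np.pi/2+TH;G=(.465,.033)
print(o["position"],o["tool_rot"],o["force"],o["qpos"])
for p in [(.12,0,.22),(.12,0,.125)]: print(gw(G,p),shift(o["position"],o["tool_rot"],gw(G,p),yaw))
E
```

```text
[0.41364953 0.2383381  0.23135573] [ 3.14150813e+00 -1.35405291e-04  1.92115340e+00] [1.05335346 1.56414305 0.4390367 ] [-0.89936302  0.29816977  0.31281818  1.9891233  -0.11856865  0.87134095
 -0.17262709]
[0.58382281 0.01623278 0.22      ] (array([-26.7 ,   8.36,   1.13]), array([ 0. , -0. , 28.1]))
[0.58382281 0.01623278 0.125     ] (array([-26.7 ,   8.36,  10.63]), array([ 0. , -0. , 28.1]))
```

servo_tool --pt "0 -4 1.3 0 0 0 5" --pt "0 -8 2.6 0 0 0 9" --pt "0 -12.5 4 0 0 0 14" --pt "0 -17 5.4 0 0 0 19" --pt "0 -22 7 0 0 0 24" --pt "0 -26.7 8.4 1 0 0 28" --pt "0 -26.7 8.4 4 0 0 28" --pt "0 -26.7 8.4 8 0 0 28" --pt "0 -26.7 8.4 10.6 0 0 28" --pt "0 -26.7 8.4 10.6 0 0 28"

```text
clock: 2.1
position: [0.5823, 0.0186, 0.1222]
tool_rot: [-3.136, 0.002, 1.436]
force: [-0.5, 0.2, 0.7]
grip_width: 0.0002
finger_force: 0.0
```

```bash
python3 - <<'E'
from h import *
o=bot.observe(); yaw=np.pi/2+TH;G=(.465,.033)
print(o["position"],o["tool_rot"],o["force"])
f=grab("scene"); cv2.imwrite("pics/s1.png",cv2.resize(f["frame"][190:370,200:440],None,fx=3.3,fy=3.3))
s=.085
for th in (105,95,85,75,65,55,45,35,25,15,5,-3):
    t=np.radians(th);a=np.array([-np.cos(t),np.sin(t)]);n=np.array([np.sin(t),np.cos(t)])
    P=np.array([.05,.046])+s*a+.013*n
    print(th,P+[.015,0],shift(o["position"],o["tool_rot"],gw(G,(P[0]+.015,0,P[1]))))
E
```

```text
[0.58234603 0.01858069 0.12216329] [-3.13625639e+00  1.62458131e-03  1.43610451e+00] [-0.49549339  0.19942449  0.65330344]
105 [0.09955665 0.12473905] [-0.2  -1.87 -0.25]
95 [0.08535877 0.12954352] [-0.2  -3.29 -0.72]
85 [0.07054229 0.13180957] [-0.19 -4.77 -0.94]
75 [0.05555742 0.13146834] [-0.18 -6.27 -0.9 ]
65 [0.04085945 0.1285302 ] [-0.17 -7.74 -0.6 ]
55 [0.02689498 0.12308442] [-0.16 -9.13 -0.04]
45 [0.01408831 0.11529646] [ -0.15 -10.41   0.74]
35 [0.00282857 0.10540297] [ -0.15 -11.53   1.74]
25 [-0.00654212  0.09370455] [ -0.14 -12.46   2.91]
15 [-0.01373905  0.08055665] [ -0.13 -13.17   4.23]
5 [-0.01854352  0.06635877] [ -0.13 -13.65   5.65]
-3 [-0.02056388  0.05453363] [ -0.12 -13.84   6.84]
```

View pics/s1.png

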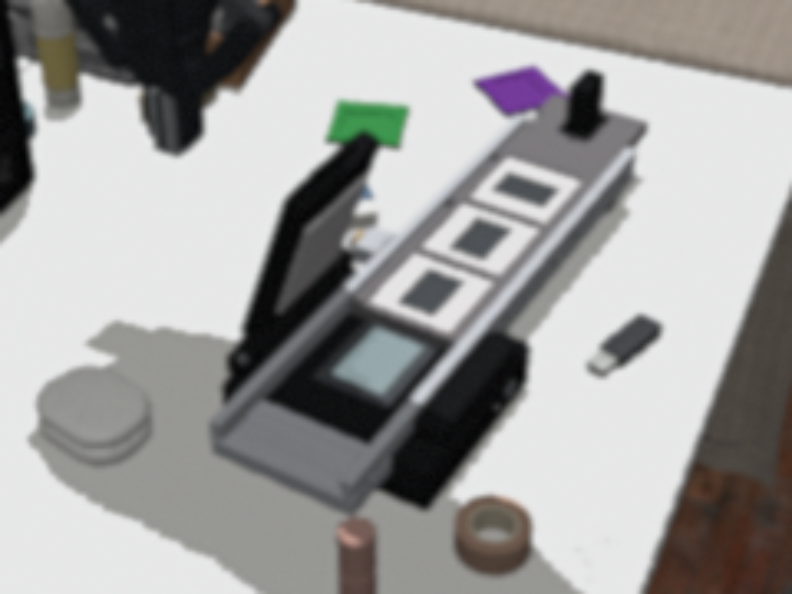

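The fingers at (175,140) in the crop are clear behind the cover, whose free edge runs along (290,210)-(370,140). I'll sweep it down.

servo_tool --pt "0 -0.2 -1.5 -0.2 0 0 0" --pt "0 -0.2 -3 -0.6 0 0 0" --pt "0 -0.2 -4.5 -0.9 0 0 0" --pt "0 -0.2 -6 -0.9 0 0 0" --pt "0 -0.2 -7.5 -0.6 0 0 0" --pt "0 -0.2 -8.7 -0.2 0 0 0" --pt "0 -0.2 -9.9 0.5 0 0 0" --pt "0 -0.2 -10.8 1.2 0 0 0" --pt "0 -0.2 -11.6 2 0 0 0" --pt "0 -0.2 -12.3 2.9 0 0 0"

```text
clock: 3.15
position: [0.4622, 0.0335, 0.0965]
tool_rot: [3.14, -0.001, 1.436]
force: [0.1, 0.1, 2.1]
grip_width: -0.0
finger_force: 0.7
```

```bash
python3 - <<'E'
from h import *
o=bot.observe(); print(o["position"],o["tool_rot"],o["force"])
f=grab("scene"); cv2.imwrite("pics/s2.png",cv2.resize(f["frame"][150:350,200:440],None,fx=3,fy=3))
E
```

```text
[0.46224581 0.03350589 0.09649981] [ 3.14042151e+00 -6.16865541e-04  1.43641173e+00] [0.07144049 0.0882636  2.13184398]
```

View pics/s2.png

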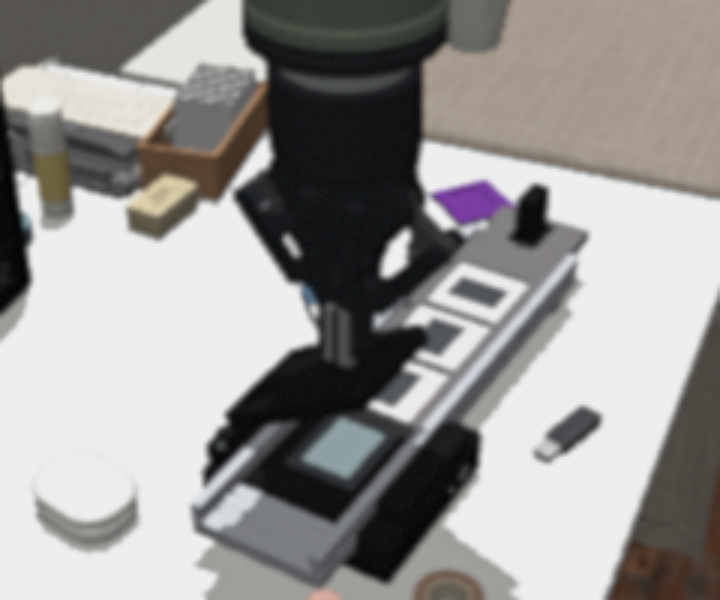

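The cover is partly folded, with the fingers on its outer face at (345,350). I'll press it shut.

servo_tool --pt "0 0 -0.5 0.6 0 0 0" --pt "0 0 -0.9 1.3 0 0 0" --pt "0 0 -1.2 2 0 0 0" --pt "0 0 -1.4 2.7 0 0 0" --pt "0 0 -1.5 3.3 0 0 0" --pt "0 0 -1.6 3.7 0 0 0" --pt "0 0 -1.6 3.9 0 0 0" --pt "0 0 -1.6 3.9 0 0 0" --pt "0 0 -1.6 3.9 0 0 0"

```text
clock: 4.1
position: [0.4464, 0.0353, 0.0583]
tool_rot: [3.141, -0.001, 1.436]
force: [-11.2, -0.8, 44.2]
grip_width: -0.0002
finger_force: 22.4
```

servo_tool --pt "0 0 0 -3 0 0 0" --pt "0 0 0 -7 0 0 0" --pt "4 0 0 -10 0 0 0" --pt "4 4.5 0 -10 0 0 0" --pt "4 9 0 -10 0 0 0"

```text
clock: 4.6
position: [0.4592, 0.1255, 0.1584]
tool_rot: [3.139, -0.002, 1.434]
force: [0.7, 0.2, 0.9]
grip_width: 0.0398
finger_force: 0.0
```

```bash
python3 - <<'E'
from h import *
o=bot.observe(); print(o["position"],o["tool_rot"],o["force"]); yaw=np.pi/2+TH
import pickle
f=pickle.load(open("top0.pkl","rb"))
g=cv2.cvtColor(f["frame"],cv2.COLOR_BGR2GRAY)[275:312,375:420]
m=cv2.inRange(g,0,60); u,v=cv2.minAreaRect(cv2.findNonZero(m))[0]; u+=375;v+=275
print(u,v,cv2.countNonZero(m),onz(f,u,v,.065),cv2.minAreaRect(cv2.findNonZero(m)))
h=grab("scene"); cv2.imwrite("pics/s3.png",cv2.resize(h["frame"][150:350,240:480],None,fx=3,fy=3))
X=np.array([.430,-.207,.12]); print(shift(o["position"],o["tool_rot"],X,yaw))
print(proj(h,[[.430,-.207,.073],[.430,-.207,.039]]))
E
```

```text
[0.45921213 0.12550805 0.15839232] [ 3.13932575e+00 -1.66683570e-03  1.43380188e+00] [0.67571471 0.24623037 0.90659695]
396.95999908447266 291.7799987792969 229 [ 0.43084379 -0.20652823  0.065     ] ((21.959999084472656, 16.779998779296875), (20.5060977935791, 11.737972259521484), 8.13010311126709)
(array([-33.34,   1.64,   3.79]), array([ 0.1, -0.1,  0.2]))
[[377.6690122  214.00590947]
 [376.43285328 228.21007873]]
```

View pics/s3.png

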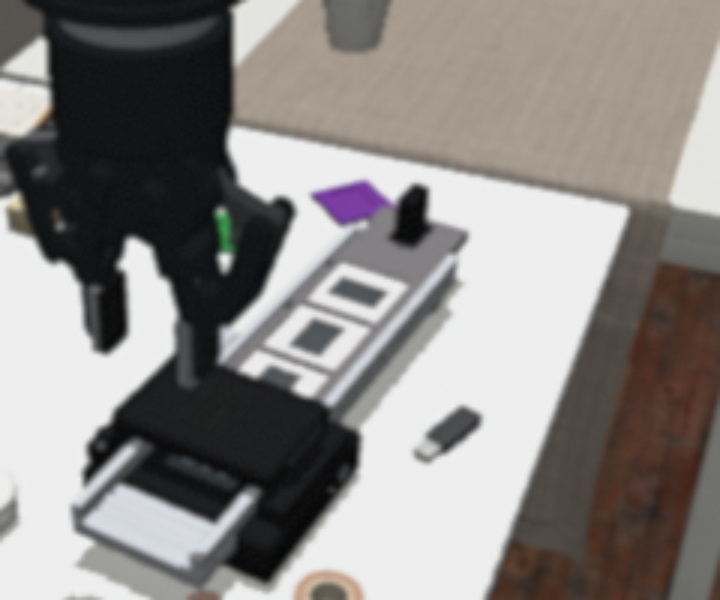

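The cover lies flat and shut. The grip top is at (412,192) in the crop, and the projection agrees. I'll move to the grip.

servo_tool --pt "4 -4.8 0.2 0 0 0 0" --pt "4 -9.6 0.5 0 0 0 0" --pt "4 -14.4 0.7 0 0 0 0" --pt "4 -19.2 0.9 0 0 0 0" --pt "4 -24 1.2 0 0 0 0" --pt "4 -28.8 1.4 1 0 0 0.2" --pt "4 -33.3 1.6 3 0 0 0.2" --pt "4 -33.3 1.6 5 0 0 0.2" --pt "4 -33.3 1.6 5 0 0 0.2"

```text
clock: 5.55
position: [0.428, -0.2084, 0.1054]
tool_rot: [-3.138, -0.0, 1.43]
force: [-0.2, 1.1, 0.1]
grip_width: 0.0402
finger_force: 0.0
```

```bash
python3 - <<'E'
from h import *
o=bot.observe(); print(o["position"],o["tool_rot"],o["force"])
print(shift(o["position"],o["tool_rot"],[.4305,-.207,.046],np.pi/2+TH))
E
```

```text
[ 0.42804128 -0.20840055  0.10542293] [-3.13829528e+00 -1.87893460e-04  1.43001919e+00] [-0.17287435  1.05130077  0.069902  ]
(array([0.17, 0.24, 5.94]), array([-0.2, -0. , -0. ]))
```

servo_tool --pt "4 0.1 0.2 2 0 0 0" --pt "4 0.1 0.2 4 0 0 0" --pt "4 0.1 0.2 5.9 0 0 0" --pt "4 0.1 0.2 5.9 0 0 0" --pt "0 0.1 0.2 5.9 0 0 0" --pt "0 0.1 0.2 5.9 0 0 0" --pt "0 0.1 0.2 5.9 0 0 0" --pt "0 0.1 0.2 5.9 0 0 0" --force 40

```text
clock: 6.35
position: [0.4315, -0.2065, 0.0495]
tool_rot: [3.142, -0.0, 1.433]
force: [-5.3, 1.8, 7.5]
grip_width: 0.0133
finger_force: 41.1
```

```bash
python3 - <<'E'
from h import *
o=bot.observe(); print(o["position"],o["tool_rot"],o["force"],o["moment"],o["grip_width"],o["finger_force"])
f=grab("top"); cv2.imwrite("pics/t2.png",cv2.resize(f["frame"][215:335,200:440],None,fx=3,fy=3))
E
```

```text
[ 0.43145554 -0.20646788  0.04945015] [ 3.14158108e+00 -4.89933226e-04  1.43316129e+00] [-5.28506322  1.81834319  7.49758884] [0.45277419 1.05440632 0.03786497] 0.013343090599558112 41.07470154762268
```

servo_tool --pt "0 0 -0.1 -0.3 0 0 0" --pt "0 0.5 -0.1 -0.3 0 0 0" --pt "0 1 -0.1 -0.3 0 0 0" --pt "0 1.5 -0.1 -0.3 0 0 0" --pt "0 2 -0.1 -0.3 0 0 0" --pt "0 2.5 -0.1 -0.3 0 0 0" --pt "0 3 -0.1 -0.3 0 0 0" --pt "0 3.5 -0.1 -0.3 0 0 0" --pt "0 4 -0.1 -0.3 0 0 0" --pt "0 4 -0.1 -0.3 0 0 0"

```text
clock: 7.4
position: [0.4366, -0.1661, 0.0513]
tool_rot: [3.141, -0.0, 1.434]
force: [7.7, 2.3, -32.7]
grip_width: 0.0129
finger_force: 42.5
```

```bash
cat > st.py <<'E'
from h import *
o=bot.observe(); c,s=np.cos(TH),np.sin(TH)
d=o["position"][:2]-np.array([.4315,-.2065]); F=o["force"]
print("travel mm",1000*(d@[-s,c]).round(4),"across",1000*(d@[c,s]).round(4),"Ftrack",F[:2]@[-s,c],"Fx",F[:2]@[c,s],"Fz",F[2],"rot",o["tool_rot"],"z",o["position"][2],o["finger_force"],o["clock"])
E
python3 st.py
```

```text
travel mm 40.800000000000004 across -0.6 Ftrack 3.36438736982931 Fx 7.262358932994612 Fz -32.72791451312677 rot [ 3.14147660e+00 -6.75314695e-05  1.43433158e+00] z 0.051298914472269266 42.48588144779205 7.4
```

servo_tool --pt "0 0 0.06 0.24 0 0 0" --pt "0 0.3 0.06 0.24 0 0 0" --pt "0 0.6 0.06 0.24 0 0 0"

```text
clock: 7.7
position: [0.4375, -0.1618, 0.0502]
tool_rot: [3.141, 0.0, 1.432]
force: [-7.1, -2.9, 17.8]
grip_width: 0.013
finger_force: 49.6
```

```bash
python3 st.py
```

```text
travel mm 45.1 across -0.3 Ftrack -3.844125890732423 Fx -6.5905626855642945 Fz 17.81901493493933 rot [3.14063622e+00 2.49499845e-04 1.43198594e+00] z 0.05023230627914166 49.620192646980286 7.7
```

servo_tool --pt "0 0.2 -0.03 -0.08 0 0 0" --pt "0 0.4 -0.03 -0.08 0 0 0" --pt "0 0.6 -0.03 -0.08 0 0 0"

```text
clock: 8.0
position: [0.4383, -0.1553, 0.0504]
tool_rot: [3.141, 0.0, 1.433]
force: [-3.6, -1.6, 11.5]
grip_width: 0.0128
finger_force: 48.7
```

servo_tool --pt "0 0.2 0 0 0 0 0" --pt "0 0.2 0 0 0 0 0"

```text
clock: 8.2
position: [0.4387, -0.1527, 0.0503]
tool_rot: [3.141, -0.001, 1.433]
force: [-3.3, 3.5, 12.6]
grip_width: 0.0128
finger_force: 48.9
```

servo_tool --pt "0 0.2 0 0 0 0 0" --pt "0 0.2 0 0 0 0 0"

```text
clock: 8.4
position: [0.4388, -0.152, 0.0504]
tool_rot: [3.141, 0.001, 1.432]
force: [-4.4, -6.2, 11.3]
grip_width: 0.0132
finger_force: 48.6
```

servo_tool --pt "0 0.2 0 0 0 0 0" --pt "0 0.2 0 0 0 0 0"

```text
clock: 8.6
position: [0.4391, -0.1496, 0.0503]
tool_rot: [3.141, 0.0, 1.432]
force: [-3.2, -0.1, 12.3]
grip_width: 0.0133
finger_force: 48.8
```

```bash
python3 st.py
```

```text
travel mm 57.4 across -0.4 Ftrack -0.49833330898864486 Fx -3.138989385730633 Fz 12.27013839117601 rot [3.14078272e+00 2.57807345e-04 1.43223050e+00] z 0.05034680633404898 48.81975710391998 8.6
```

servo_tool --pt "0 0.1 0 -0.05 0 0 0" --pt "0 0.1 0 -0.05 0 0 0"

```text
clock: 8.8
position: [0.4393, -0.1483, 0.0505]
tool_rot: [3.141, 0.0, 1.433]
force: [-2.4, -2.7, 4.6]
grip_width: 0.0131
finger_force: 47.6
```

servo_tool --pt "0 0.1 0 0 0 0 0" --pt "0 0.1 0 0 0 0 0"

```text
clock: 9.0
position: [0.4394, -0.1471, 0.0505]
tool_rot: [3.141, -0.0, 1.433]
force: [-2.6, -1.3, 8.1]
grip_width: 0.0132
finger_force: 48.2
```

servo_tool --pt "0 0.1 0 0 0 0 0" --pt "0 0.1 0 0 0 0 0"

```text
clock: 9.2
position: [0.4395, -0.1461, 0.0504]
tool_rot: [3.141, -0.0, 1.433]
force: [-1.8, -0.5, 7.3]
grip_width: 0.0132
finger_force: 48.1
```

servo_tool --pt "0 0.1 0 0 0 0 0" --pt "0 0.1 0 0 0 0 0"

```text
clock: 9.4
position: [0.4397, -0.1451, 0.0504]
tool_rot: [3.141, -0.0, 1.433]
force: [-2.8, -0.2, 7.4]
grip_width: 0.0126
finger_force: 48.2
```

```bash
python3 st.py
```

```text
travel mm 62.0 across -0.4 Ftrack -0.618432192681582 Fx -2.772943228278727 Fz 7.399854742877809 rot [ 3.14127804e+00 -3.24057037e-04  1.43292237e+00] z 0.050427910898553224 48.16965401172638 9.4
```

servo_tool --pt "0 0.5 0 -0.02 0 0 0" --pt "0 1 0 -0.02 0 0 0" --pt "0 1.5 0 -0.02 0 0 0" --pt "0 2 0 -0.02 0 0 0" --pt "0 2.5 0 -0.02 0 0 0" --pt "0 3 0 -0.02 0 0 0" --pt "0 3.5 0 -0.02 0 0 0" --pt "0 4 0 -0.02 0 0 0" --pt "0 4.4 0 -0.02 0 0 0" --pt "0 4.5 0 -0.02 0 0 0"

```text
clock: 10.4
position: [0.4459, -0.0996, 0.0505]
tool_rot: [-3.142, -0.001, 1.434]
force: [-1.7, -0.6, 5.9]
grip_width: 0.013
finger_force: 48.0
```

servo_tool --pt "0 0.1 0 0 0 0 0" --pt "0 0.1 0 0 0 0 0"

```text
clock: 10.6
position: [0.4461, -0.0987, 0.0505]
tool_rot: [-3.142, -0.001, 1.434]
force: [-0.7, 2.1, 5.7]
grip_width: 0.0132
finger_force: 47.9
```

servo_tool --pt "0 0.1 0 0 0 0 0" --pt "0 0.1 0 0 0 0 0"

```text
clock: 10.8
position: [0.4462, -0.0977, 0.0505]
tool_rot: [-3.141, -0.001, 1.434]
force: [-1.5, 2.5, 6.0]
grip_width: 0.0128
finger_force: 47.9
```

servo_tool --pt "0 0.1 0 0 0 0 0" --pt "0 0.1 0 0 0 0 0"

```text
clock: 11.0
position: [0.4463, -0.0969, 0.0505]
tool_rot: [3.142, -0.001, 1.433]
force: [-1.4, -0.4, 5.8]
grip_width: 0.013
finger_force: 47.9
```

servo_tool --pt "0 0.1 0 0 0 0 0" --pt "0 0.1 0 0 0 0 0"

```text
clock: 11.2
position: [0.4463, -0.0966, 0.0505]
tool_rot: [3.141, 0.0, 1.433]
force: [-3.1, -4.4, 6.1]
grip_width: 0.013
finger_force: 47.9
```

```bash
python3 st.py
```

```text
travel mm 110.8 across -0.7 Ftrack -4.831398144362698 Fx -2.3999242251105084 Fz 6.077764954710206 rot [3.14136219e+00 2.15797977e-04 1.43283698e+00] z 0.05049293062148652 47.86933422088623 11.2
```

The second notch centre is clear, at y ≈ -0.097. The third should be at y ≈ -0.0416.

servo_tool --pt "0 0.2 0 0 0 0 0" --pt "0 0.4 0 0 0 0 0" --pt "0 0.6 0 0 0 0 0" --pt "0 1.2 0 0 0 0 0" --pt "0 1.8 0 0 0 0 0" --pt "0 2.4 0 0 0 0 0" --pt "0 3 0 0 0 0 0" --pt "0 3.6 0 0 0 0 0" --pt "0 4.2 0 0 0 0 0" --pt "0 4.8 0 0 0 0 0"

```text
clock: 12.2
position: [0.4529, -0.0487, 0.0505]
tool_rot: [3.142, -0.0, 1.433]
force: [-1.5, -2.6, 6.3]
grip_width: 0.0127
finger_force: 48.0
```

servo_tool --pt "0 0.1 0 0 0 0 0" --pt "0 0.2 0 0 0 0 0" --pt "0 0.2 0 0 0 0 0"

```text
clock: 12.5
position: [0.4532, -0.0464, 0.0505]
tool_rot: [-3.142, -0.001, 1.434]
force: [-0.9, -0.3, 6.7]
grip_width: 0.0129
finger_force: 48.0
```

```bash
python3 st.py
```

```text
travel mm 161.6 across -0.9 Ftrack -0.43151461570950655 Fx -0.8485027296739952 Fz 6.6643813425738685 rot [-3.14150839e+00 -5.14702020e-04  1.43355124e+00] z 0.050453473971358354 47.96230673789978 12.5
```

servo_tool --pt "0 0.1 0 0 0 0 0" --pt "0 0.2 0 0 0 0 0" --pt "0 0.2 0 0 0 0 0"

```text
clock: 12.8
position: [0.4535, -0.0444, 0.0505]
tool_rot: [-3.142, -0.001, 1.434]
force: [-1.0, 0.9, 5.5]
grip_width: 0.0131
finger_force: 47.9
```

servo_tool --pt "0 0.1 0 0 0 0 0" --pt "0 0.1 0 0 0 0 0"

```text
clock: 13.0
position: [0.4537, -0.0433, 0.0505]
tool_rot: [-3.141, -0.001, 1.434]
force: [-2.4, 1.2, 5.3]
grip_width: 0.0129
finger_force: 47.9
```

servo_tool --pt "0 0.1 0 0 0 0 0" --pt "0 0.1 0 0 0 0 0"

```text
clock: 13.2
position: [0.4538, -0.0422, 0.0505]
tool_rot: [-3.141, -0.001, 1.434]
force: [-1.1, 1.6, 6.4]
grip_width: 0.0128
finger_force: 47.9
```

servo_tool --pt "0 0.08 0 0 0 0 0" --pt "0 0.08 0 0 0 0 0" --pt "0 0.08 0 0 0 0 0"

```text
clock: 13.5
position: [0.4539, -0.0415, 0.0505]
tool_rot: [-3.142, -0.001, 1.434]
force: [-0.2, 0.7, 6.5]
grip_width: 0.013
finger_force: 47.9
```

```bash
python3 st.py
```

```text
travel mm 166.5 across -0.8 Ftrack 0.6584486325407635 Fx -0.2501886610290466 Fz 6.5161237057992984 rot [-3.14154916e+00 -7.51906803e-04  1.43367037e+00] z 0.05048010693640019 47.92499542236328 13.5
```

servo_tool --pt "0 0.08 0 0 0 0 0" --pt "0 0.08 0 0 0 0 0" --pt "0 0.08 0 0 0 0 0"

```text
clock: 13.8
position: [0.4539, -0.0413, 0.0505]
tool_rot: [3.142, -0.0, 1.433]
force: [-1.5, -3.1, 6.1]
grip_width: 0.0135
finger_force: 48.0
```

servo_tool --pt "0 -0.05 0 0 0 0 0" --pt "0 -0.05 0 0 0 0 0" --pt "0 -0.05 0 0 0 0 0" --pt "0 -0.05 0 0 0 0 0" --pt "0 -0.05 0 0 0 0 0"

```text
clock: 14.3
position: [0.4539, -0.0414, 0.0505]
tool_rot: [-3.142, -0.001, 1.433]
force: [-1.8, -0.9, 4.8]
grip_width: 0.0132
finger_force: 47.9
```

```bash
python3 st.py; python3 - <<'E'
from h import *
f=grab("scene"); cv2.imwrite("pics/s4.png",cv2.resize(f["frame"][180:380,200:440],None,fx=3,fy=3))
E
```

```text
travel mm 166.6 across -0.9 Ftrack -1.1647947639068608 Fx -1.6049021637834664 Fz 4.847511794556803 rot [-3.14154643e+00 -5.49843608e-04  1.43336364e+00] z 0.05047389257852639 47.9181843996048 14.3
```

View pics/s4.png

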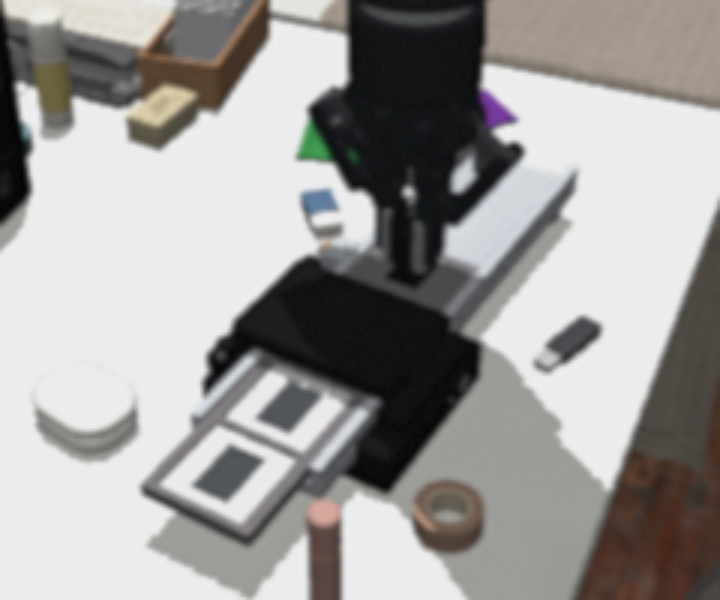

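The two landscape slides have come out on the far side at (287,408) and (228,470), so the portrait slide is under the shut cover. The grip is held at (410,270) with the carrier in the notch, and the bystanders haven't moved.

```bash
python3 -c "
from workcell import bot
print(bot.job_done())"
```

```text
the job is handed in; nothing more can be done
None
```

The job is handed in: the cover is shut, the portrait slide is in the gate with the carrier felt to click into its third notch, the grip is still held at about 48 N, and the last picture showed nothing else on the desk disturbed. The hand-in returned no verdict.

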